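# Pair the bite alarms with their receiver

### The arm

A 6-joint arm with a two-finger parallel gripper is mounted at the origin on the work surface. World frame = base frame: x ahead of the robot, y to its left, z up, the work surface at z = 0. Lengths are in mm, angles in rad, forces in N, time in s.
With the tool pointing down it reaches from about 400 to 925 mm from the base axis. Payload 12.5 kg.
Tool frame: the origin (TCP) lies at the very end of the fingers, on their centre line; the grasp point (between the pads) lies behind it (env.grip_depth is the z of the grasp point in the tool frame, in mm); z points along the fingers, y is the line along which they close (so a half turn about z gives the same grasp; the last joint's range is limited). The gripper opens to 95 mm and grips with 3 to 60 N. Pads are 20 mm wide; open, the fingers measure 119 mm over their backs; the gripper's body (75 mm by 180 mm) begins 59 mm behind the grasp point.
Start: joints at [-1.317, 0.491, 1.559, -0, 1.092, -0.106], TCP at [220.078, -584.989, 214.661] pointing down, gripper open.
Joint ranges: [-3.1, 3.1], [-0.84, 2.19], [0.05, 2.79], [-1.13, 4.28], [0.06, 2.93], [-2.69, 2.69]. Speed limits (rad/s): [2.22, 2.22, 2.79, 3.14, 3.14, 3.14].

### API

Orientations are given as [roll, pitch, yaw] about the fixed x, y, z axes, in that order (R = Rz(yaw) Ry(pitch) Rx(roll)).
In Python, from cell import env, optics gives the robot as it stands.
- The arm moves only by the tool step_arm, never from a script. Its argument "moves" is a list of rows, each an object of numbers: "tx", "ty", "tz": the shift along the tool's x, y, z in mm; "roll": the turn about the tool's z in rad. In form: [{"tx": .., "ty": .., "tz": .., "roll": ..}, ...]. A call has 1 to 12 rows; each row is the pose to reach, as a shift and turn from the pose commanded when the call began, along the tool's axes at that moment; what a row does not reach only later rows make up. A row lasts 1/12 s, in which the tool goes at most 41.7 mm and 7.16 degrees, less where a joint would pass 70% of its speed; a pose out of reach is approached as far as the arm can. A call with a gripper value outside its range is refused whole. "grip" is the finger opening in mm, from 0 to 95.1, set as the call begins (left out, the last holds). The fingers move at their own pace and stop on an object; the grip force is fixed at half the most. Time passes only in rows, so rows that repeat a pose let the fingers close. It gives the time, the measured TCP pose, the force, the opening and the grip force at its end, in the units of the state.
- env.state(): the state, without advancing time (a new reading comes with each control period).
- optics.read_camera(name): name is "scene" or "top" or "wrist"; returns a dict with "pixels" (384x512x3 uint8, blue, green, red), "mtx" (3x3 intrinsics, pixels), "view" (4x4, takes a point from world to camera coordinates). Camera axes: x right, y down, z forward; pixel columns grow to the right and rows downward; lengths in mm; the calibration is good to about 2 mm. The wrist camera is an equidistant fisheye: a pixel r from the principal point sees the ray r / f radians off the axis. A picture is of the moment at which its call begins. There is no depth.
- env.job_done(): hands the job in; it is judged then, once.
The state is a dict: "t": time; "joints": joint angles; "qvel": joint speeds; "tau": joint torques, N m; "eef_pos": TCP position; "tcp_rot": TCP orientation; "ft_force": force on the tool from outside, world axes, zero at the start; "moment": the same for the moment, N m; "opening": opening from 0.0 (shut) to 1.0 (fully open); "grip_force": force on a finger pad.
Only numpy, scipy, OpenCV 4.12 (cv2) and the standard library are available. Lean on these libraries where they do the work, as an engineer would, in place of code of your own. Each camera call takes 0.05 s, during which the arm holds its last target. There are 200 camera calls.

### The job

Pair the three bite alarms with their receiver by pressing their buttons from above with a fingertip: first the white button on the grey receiver, then the red alarm's, then the green alarm's, then the blue alarm's. Press each one lightly but right down, so that it stays in, and do not lift, tip or push along any of the devices. Leave everything else on the table alone, and finish with the hand clear.

Things in the scene. Friction and masses are not known exactly. Their poses are not given: they have to be found in the camera images.
- receiver: Handheld bite-alarm receiver lying flat and loose on the table (about 0.3 kg): light grey box 70 mm (x) by 120 mm (y) by 28 mm high, white round button on top, three small clear lamps, black stub aerial sticking out of its +y end by 30 mm. Origin: centre of its underside; z up.
- alarm_red: The red bite alarm, standing loose on the table (about 0.32 kg): dark steel foot disc 76 mm across and 10 mm thick, short stem, black head 62 mm (x) by 46 mm (y) whose top is 75 mm above the table, with a red band round it; a red round button on top; two black ears on the head's top at x = +24 mm (y = +-18 mm) standing 14 mm above it. Origin: centre of its underside; z up.
- alarm_green: The green bite alarm, standing loose on the table (about 0.32 kg): dark steel foot disc 76 mm across and 10 mm thick, short stem, black head 62 mm (x) by 46 mm (y) whose top is 75 mm above the table, with a green band round it; a green round button on top; two black ears on the head's top at x = +24 mm (y = +-18 mm) standing 14 mm above it. Origin: centre of its underside; z up.
- alarm_blue: The blue bite alarm, standing loose on the table (about 0.32 kg): dark steel foot disc 76 mm across and 10 mm thick, short stem, black head 62 mm (x) by 46 mm (y) whose top is 75 mm above the table, with a blue band round it; a blue round button on top; two black ears on the head's top at x = +24 mm (y = +-18 mm) standing 14 mm above it. Origin: centre of its underside; z up.
- top_white (a point): Centre of the top face of the white push button on the receiver (20 mm from its middle towards its -y end); it moves with the button. Button 28 mm across, standing 16 mm above the housing when out, so its top is 44 mm above the table; 8 mm proud when fully in.
- cap_white (a joint): Travel of the white button in its mount, down: 0 = out, 0.008 m = fully in. About 3 N of friction; it stays where it is left (latching, no return spring); on beyond 0.005 m. Its mount sits on a rubber cushion (2.5 N per mm, up to 7 mm, springs back), not counted here: the fingertip sinks about 1 mm more during the travel, and 1 mm per further 2.5 N at the stop.
- top_red (a point): Centre of the top face of the red push button on the red alarm (10 mm from the head's middle towards -x, on the side away from the ears); it moves with the button. Button 28 mm across, standing 16 mm above the housing when out, so its top is 91 mm above the table; 8 mm proud when fully in.
- cap_red (a joint): Travel of the red button in its mount, down: 0 = out, 0.008 m = fully in. About 3 N of friction; it stays where it is left (latching, no return spring); on beyond 0.005 m. Its mount sits on a rubber cushion (2.5 N per mm, up to 7 mm, springs back), not counted here: the fingertip sinks about 1 mm more during the travel, and 1 mm per further 2.5 N at the stop.
- top_green (a point): Centre of the top face of the green push button on the green alarm (10 mm from the head's middle towards -x, on the side away from the ears); it moves with the button. Button 28 mm across, standing 16 mm above the housing when out, so its top is 91 mm above the table; 8 mm proud when fully in.
- cap_green (a joint): Travel of the green button in its mount, down: 0 = out, 0.008 m = fully in. About 3 N of friction; it stays where it is left (latching, no return spring); on beyond 0.005 m. Its mount sits on a rubber cushion (2.5 N per mm, up to 7 mm, springs back), not counted here: the fingertip sinks about 1 mm more during the travel, and 1 mm per further 2.5 N at the stop.
- top_blue (a point): Centre of the top face of the blue push button on the blue alarm (10 mm from the head's middle towards -x, on the side away from the ears); it moves with the button. Button 28 mm across, standing 16 mm above the housing when out, so its top is 91 mm above the table; 8 mm proud when fully in.
- cap_blue (a joint): Travel of the blue button in its mount, down: 0 = out, 0.008 m = fully in. About 3 N of friction; it stays where it is left (latching, no return spring); on beyond 0.005 m. Its mount sits on a rubber cushion (2.5 N per mm, up to 7 mm, springs back), not counted here: the fingertip sinks about 1 mm more during the travel, and 1 mm per further 2.5 N at the stop.
- dispenser: Bystander: yellow push dispenser for swivels, standing upright, 34 mm across, 82 mm high, with a small round plunger on top. Origin: centre of its underside.
- float: Bystander: orange plastic float standing on its brass foot, 46 mm across, 83 mm high with a white tip. Origin: centre of its underside.
- fly_box: Bystander: closed aluminium fly box 75 by 110 mm, 26 mm high. Origin: centre of its underside.
- mug: Bystander: empty black ceramic mug 80 mm across, 90 mm high, handle on its +y side. Origin: centre of its underside.
- spoon_lure: Bystander: stainless spoon lure lying flat, about 22 by 75 mm, 4 mm thick. Origin: on its underside near its middle.
- line_spool: Bystander: flat spool of green line, 56 mm across, 20 mm high. Origin: centre of its underside.
Not all that is in view belongs to the job. Of the things that look like the receiver, take the one that is farthest to the robot's right at the start.

How it is judged (in metres and radians):
On the way, in this order (a step that is already met when the one before it is completed fails the run):
1. the receiver's white button is pressed in (more than 5 mm) (value of joint cap_white above 0.005 m), for 0.1 s.
2. the red alarm's button is pressed in (more than 5 mm) (value of joint cap_red above 0.005 m), for 0.1 s.
3. the green alarm's button is pressed in (more than 5 mm) (value of joint cap_green above 0.005 m), for 0.1 s.
4. the blue alarm's button is pressed in (more than 5 mm) (value of joint cap_blue above 0.005 m), for 0.1 s.
At the end, for the whole second after the job is handed in: All four buttons are in by more than 5 mm of their 8 mm; receiver and alarms stand upright (within 0.1 rad), at rest, within 30 mm of where they began; the other things are within 20 mm of where they began (value of joint each of cap_white, cap_red, cap_green, cap_blue above 0.005 m and distance of each of receiver, alarm_red, alarm_green, alarm_blue from where it was at the start of the episode below 0.03 m and angle between each of receiver, alarm_red, alarm_green, alarm_blue's own z axis and vertical below 0.1 rad and linear speed of each of receiver, alarm_red, alarm_green, alarm_blue below 0.02 m/s and distance of each of dispenser, float, fly_box, mug, spoon_lure, line_spool from where it was at the start of the episode below 0.02 m); the robot touches nothing.
It fails at once if a button is pressed (over 3 mm) before the one ahead of it (white, red, green, blue) is in ((value of joint cap_red above 0.003 m and not (value of joint cap_white above 0.005 m)) or (value of joint cap_green above 0.003 m and not (value of joint cap_red above 0.005 m)) or (value of joint cap_blue above 0.003 m and not (value of joint cap_green above 0.005 m))).
It fails at once if a device is pressed hard (over 20 N) (contact force between any of the arm, the fingers and receiver above 20 N or contact force between any of the arm, the fingers and alarm_red above 20 N or contact force between any of the arm, the fingers and alarm_green above 20 N or contact force between any of the arm, the fingers and alarm_blue above 20 N).
It fails at once if a device is lifted (underside over 12 mm up), tipped (over 0.3 rad) or shoved (over 30 mm) (height (world z) of any of receiver, alarm_red, alarm_green, alarm_blue above 0.012 m or angle between any of receiver, alarm_red, alarm_green, alarm_blue's own z axis and vertical above 0.3 rad or distance of any of receiver, alarm_red, alarm_green, alarm_blue from where it was at the start of the episode above 0.03 m).
It fails at once if another thing on the table is disturbed (moved over 20 mm) (distance of any of dispenser, float, fly_box, mug, spoon_lure, line_spool from where it was at the start of the episode above 0.02 m).
It also fails if it takes over 59 s, if anything falls off the work surface, if the arm or the gripper's body presses on something with over 40 N, if the wrist force passes 120 N, or if a joint passes its speed limit or range.

## Working session

There is one attempt and no reset: what is moved stays moved. The work goes in short steps, Python scripts to look and compute and a tool call to move; the robot and the scene stay as the last step left them, time stands still between calls to the robot, and variables do not carry over. Pictures are saved under pics/ and viewed, at most 10 in all, crops included, and the job is handed in when it is done.

Besides the shell and the picture viewer there is one more tool, called after "Request:" in YAML: its name, and indented under it one key for each argument. step_arm: Moves the arm, as the interface text tells. Its arguments: {"type":"object","properties":{"moves":{"type":"array"},"grip":{"type":"number"}},"required":["moves"]}

```bash
mkdir -p pics; python3 - <<'E'
from cell import env, optics
import cv2, numpy as np
for n in ("scene","top"):
    c=optics.read_camera(n); cv2.imwrite(f"pics/{n}0.png",c["pixels"]); np.savez(f"{n}0.npz",**c)
    print(n,c["mtx"].tolist(),np.round(c["view"],3).tolist())
c=optics.read_camera("wrist"); cv2.imwrite("pics/wrist0.png",c["pixels"]); np.savez("wrist0.npz",**c)
print(c["mtx"].tolist(),np.round(c["view"],3).tolist())
print(env.state(),env.grip_depth)
E
```

```text
scene [[347.937680813316, 0.0, 260.989557995239], [0.0, 347.937680813316, 189.44039017994677], [0.0, 0.0, 1.0]] [[0.343, 0.939, 0.019, -223.992], [0.509, -0.169, -0.844, -190.004], [-0.789, 0.299, -0.536, 1211.826], [0.0, 0.0, 0.0, 1.0]]
top [[464.73493450712544, 0.0, 258.6653641241646], [0.0, 464.73493450712544, 195.3672622835824], [0.0, 0.0, 1.0]] [[-0.027, -0.999, -0.018, 59.541], [-0.983, 0.03, -0.18, 516.716], [0.181, 0.013, -0.983, 993.567], [0.0, 0.0, 0.0, 1.0]]
[[297.3186396354542, 0.0, 258.3838451302799], [0.0, 297.3186396354542, 196.280989832175], [0.0, 0.0, 1.0]] [[0.352, -0.936, -0.0, -624.69], [-0.906, -0.341, 0.252, -29.009], [-0.236, -0.088, -0.968, 388.663], [0.0, 0.0, 0.0, 1.0]]
{'t': 0.15, 'joints': array([-1.31660985e+00,  4.91394948e-01,  1.55929902e+00,  1.87990287e-05,
        1.09168052e+00, -1.05597645e-01]), 'qvel': array([ 1.34241971e-03, -9.96083570e-05, -2.09675182e-03,  7.73880639e-04,
        5.50198578e-04, -2.38487395e-03]), 'tau': array([ 1.65484722e-03, -6.12896419e+01, -2.58278954e+01,  6.93352567e-02,
        4.73155780e-02, -6.58017325e-05]), 'eef_pos': array([ 220.02996064, -584.81097599,  214.21582346]), 'tcp_rot': array([-3.14081693e+00, -9.89891055e-05,  3.59775412e-01]), 'ft_force': array([-0.24101794, -0.04601966, -0.17989761]), 'moment': array([ 0.0432519 , -0.0586111 ,  0.01125929]), 'grip_force': 0.0, 'opening': 1.0013743081590838} -18.8
```

View pics/top0.png

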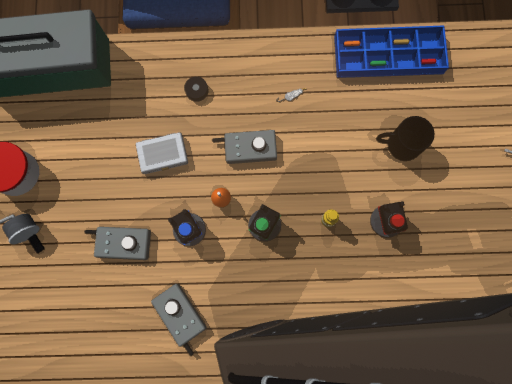

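View pics/scene0.png

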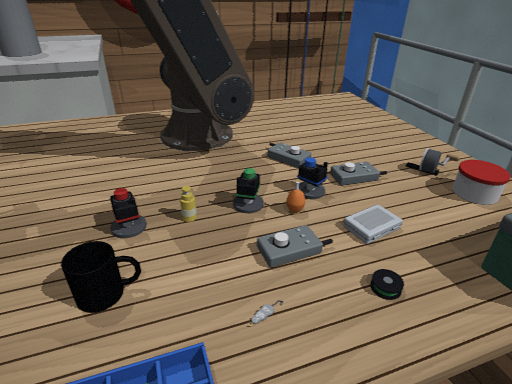

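The top view shows three receiver look-alikes, at pixels (250,146), (122,243) and (178,315). Image right is −y, the robot's right, so (250,146) should be the one meant. The alarms are red (398,220), green (262,224) and blue (185,229). I'll triangulate these points and confirm with a crop.

```bash
cat > h.py <<'E'
import cv2, numpy as np
def load(n):
    d=np.load(n+".npz"); return d["pixels"],d["mtx"],d["view"]
def ray(px,K,V,fish=False):
    x=(np.array(px,float)-[K[0,2],K[1,2]])/K[0,0]
    if fish:
        r=np.hypot(*x); s=np.sinc(r/np.pi); d=np.array([*(x*s),np.cos(r)])
    else: d=np.array([*x,1.])
    R=V[:3,:3]; return -R.T@V[:3,3], R.T@d/np.linalg.norm(d)
def tri(rays):
    A=sum(np.eye(3)-np.outer(d,d) for o,d in rays); b=sum((np.eye(3)-np.outer(d,d))@o for o,d in rays)
    p=np.linalg.solve(A,b); return p,[np.linalg.norm(np.cross(p-o,d)) for o,d in rays]
def onz(r,z): o,d=r; return o+d*(z-o[2])/d[2]
def mask(img,c):
    h=cv2.cvtColor(img,cv2.COLOR_BGR2HSV)
    R={"red":[((0,150,100),(5,255,255)),((174,150,100),(180,255,255))],"green":[((50,120,70),(80,255,255))],
       "blue":[((105,150,100),(125,255,255))],"white":[((0,0,180),(180,50,255))]}[c]
    return sum(cv2.inRange(h,np.array(a),np.array(b)) for a,b in R)
def blob(img,c,near,win=16):
    m=mask(img,c); u,v=near; w=np.zeros_like(m); w[v-win:v+win,u-win:u+win]=255
    n,l,s,ce=cv2.connectedComponentsWithStats(cv2.bitwise_and(m,w))
    if n<2: return None
    k=1+np.argmax(s[1:,4]); return ce[k],s[k]
E
python3 - <<'E'
from h import *
T=load("top0");S=load("scene0")
P={"white":((259,144),(282,239),44),"red":((398,220),(121,194),91),"green":((262,224),(249,174),91),"blue":((185,229),(311,162),91)}
for c,(a,b,z) in P.items():
    A=blob(T[0],c,a);B=blob(S[0],c,b)
    ra=ray(A[0],*T[1:]);rb=ray(B[0],*S[1:])
    p,e=tri([ra,rb])
    print(c,A,B,np.round(p,1),np.round(e,1),"topz",np.round(onz(ra,z),1))
for n,u in (("A",(250,146)),("B",(122,243)),("C",(178,315)),("float",(220,196)),("disp",(331,217)),("mug",(410,138))):
    print(n,np.round(onz(ray(u,*T[1:]),28 if n in"ABC" else 83),0))
a=cv2.resize(T[0][110:260,165:425],None,fx=3,fy=3,interpolation=cv2.INTER_CUBIC)
cv2.imwrite("pics/crop1.png",a)
E
```

```text
white (array([258.27659574, 142.24468085]), array([253, 137,  11,  11,  94], dtype=int32)) (array([281.1       , 236.27777778]), array([275, 232,  13,   9,  90], dtype=int32)) [643.6  43.5  43.4] [1.5 1.5] topz [642.8  42.1  44. ]
red (array([397.26315789, 219.95488722]), array([391, 214,  13,  13, 133], dtype=int32)) (array([121.23684211, 192.88596491]), array([114, 188,  14,  12, 114], dtype=int32)) [ 449.1 -245.8   86.6] [2.7 2.7] topz [ 448.5 -247.3   91. ]
green (array([261.55462185, 223.68067227]), array([256, 218,  12,  12, 119], dtype=int32)) (array([249.7195122 , 172.73170732]), array([244, 168,  11,  11,  82], dtype=int32)) [450.4  41.6  84.8] [2.1 2.1] topz [449.   39.5  91. ]
blue (array([184.46721311, 228.77868852]), array([179, 223,  12,  13, 122], dtype=int32)) (array([310.79365079, 161.34920635]), array([305, 158,  11,   9,  63], dtype=int32)) [444.4 206.1  85.1] [1.8 1.8] topz [443.  203.4  91. ]
A [639.  62.  28.]
B [422. 356.  28.]
C [261. 228.  28.]
float [513. 128.  83.]
disp [ 460. -109.   83.]
mug [ 630. -292.   83.]
```

View pics/crop1.png

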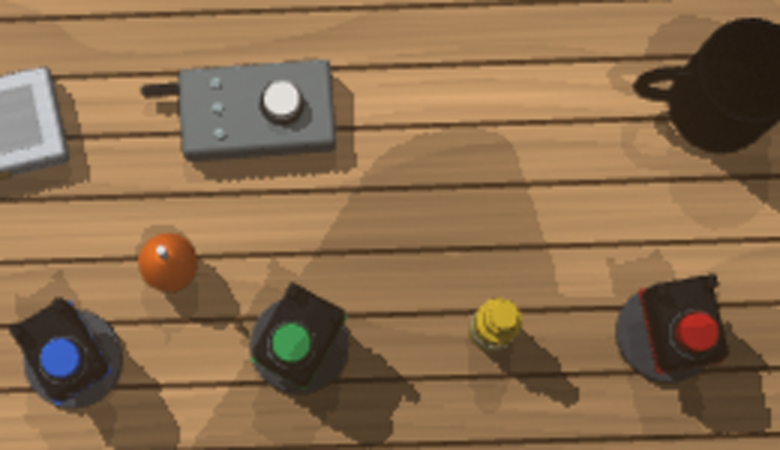

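View pics/wrist0.png

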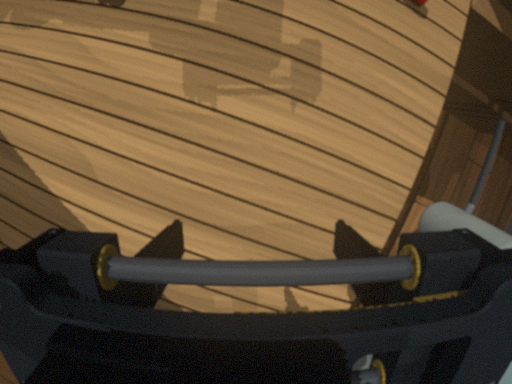

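The crop confirms the choice: receiver A (crop 255,108) has its button toward −y and its aerial toward +y. It sits at y≈62, against 356 and 228 for the other two. Triangulated heights (43 and 85–87) agree with the text to within a few mm. The wrist view shows only the open gripper over bare table. I'm closing the fingers and moving over the white button.

Request:
step_arm:
  grip: 0
  moves:
    - {"tx":25,"ty":-18,"tz":0}
    - {"tx":50,"ty":-36,"tz":0}
    - {"tx":80,"ty":-57,"tz":0}
    - {"tx":110,"ty":-78,"tz":0}
    - {"tx":140,"ty":-99,"tz":0}
    - {"tx":170,"ty":-120,"tz":0}
    - {"tx":200,"ty":-141,"tz":0}
    - {"tx":230,"ty":-163,"tz":0}
    - {"tx":260,"ty":-185,"tz":0}
    - {"tx":285,"ty":-203,"tz":0}
    - {"tx":309,"ty":-219,"tz":0}
    - {"tx":309,"ty":-219,"tz":0}

```text
validation failed for argument at $.mo...
```

Request:
step_arm:
  moves:
    - {"tx":25,"ty":-18,"tz":5}
    - {"tx":50,"ty":-36,"tz":10}
    - {"tx":80,"ty":-57,"tz":15}
    - {"tx":110,"ty":-78,"tz":20}
    - {"tx":140,"ty":-99,"tz":25}
    - {"tx":170,"ty":-120,"tz":30}
    - {"tx":200,"ty":-141,"tz":35}
    - {"tx":230,"ty":-163,"tz":40}
    - {"tx":260,"ty":-185,"tz":50}
    - {"tx":285,"ty":-203,"tz":60}
    - {"tx":308,"ty":-220,"tz":65}
    - {"tx":308,"ty":-220,"tz":65}

```text
validation failed for argument at $.mo...
```

```bash
python3 - <<'E'
from cell import env, optics
import cv2, numpy as np
c=optics.read_camera("wrist"); cv2.imwrite("pics/wrist1.png",c["pixels"]); np.savez("wrist1.npz",**c)
s=env.state(); print(s["t"],s["eef_pos"],s["tcp_rot"],s["ft_force"],s["opening"])
E
```

```text
0.2 [ 220.02485755 -584.8519227   214.30809498] [-3.14098295e+00 -2.95322416e-05  3.59816047e-01] [ 0.20255134  0.46011261 -0.72267032] 1.0009406012046413
```

View pics/wrist1.png

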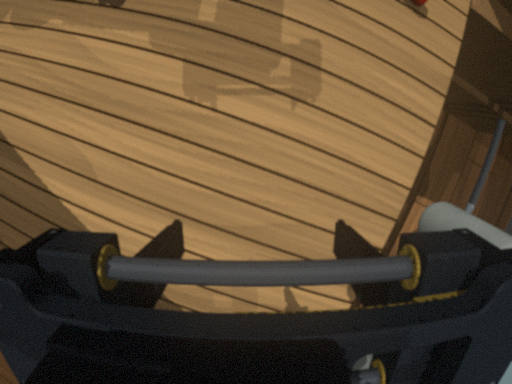

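Both moves were refused and the arm hasn't moved. I suspect each row needs all four fields, so I'll resend with roll included.

Request:
step_arm:
  grip: 0
  moves:
    - {"tx":25,"ty":-18,"tz":0,"roll":0}
    - {"tx":50,"ty":-36,"tz":0,"roll":0}
    - {"tx":80,"ty":-57,"tz":0,"roll":0}
    - {"tx":110,"ty":-78,"tz":0,"roll":0}
    - {"tx":140,"ty":-99,"tz":0,"roll":0}
    - {"tx":170,"ty":-120,"tz":0,"roll":0}
    - {"tx":200,"ty":-141,"tz":0,"roll":0}
    - {"tx":230,"ty":-163,"tz":0,"roll":0}
    - {"tx":260,"ty":-185,"tz":0,"roll":0}
    - {"tx":285,"ty":-203,"tz":0,"roll":0}
    - {"tx":309,"ty":-219,"tz":0,"roll":0}
    - {"tx":309,"ty":-219,"tz":0,"roll":0}

```text
t: 1.2
eef_pos: [434.0, -267.8, 214.7]
tcp_rot: [-3.141, -0.001, 0.363]
ft_force: [0.4, -1.3, -0.8]
opening: 0.215
grip_force: 0.0
```

Request:
step_arm:
  moves:
    - {"tx":25,"ty":-18,"tz":5,"roll":0}
    - {"tx":50,"ty":-36,"tz":10,"roll":0}
    - {"tx":80,"ty":-57,"tz":15,"roll":0}
    - {"tx":110,"ty":-78,"tz":20,"roll":0}
    - {"tx":140,"ty":-99,"tz":25,"roll":0}
    - {"tx":170,"ty":-120,"tz":30,"roll":0}
    - {"tx":200,"ty":-141,"tz":35,"roll":0}
    - {"tx":230,"ty":-163,"tz":40,"roll":0}
    - {"tx":260,"ty":-185,"tz":50,"roll":0}
    - {"tx":285,"ty":-203,"tz":60,"roll":0}
    - {"tx":308,"ty":-220,"tz":65,"roll":0}
    - {"tx":308,"ty":-220,"tz":65,"roll":0}

```text
t: 2.2
eef_pos: [644.4, 46.5, 147.8]
tcp_rot: [-3.141, 0.001, 0.363]
ft_force: [-0.9, 0.7, -0.9]
opening: 0.003
grip_force: 0.0
```

Request:
step_arm:
  moves:
    - {"tx":0,"ty":0,"tz":0,"roll":0}
    - {"tx":0,"ty":0,"tz":0,"roll":0}
    - {"tx":0,"ty":0,"tz":0,"roll":0}

```text
t: 2.45
eef_pos: [642.7, 42.0, 149.9]
tcp_rot: [3.141, 0.0, 0.359]
ft_force: [0.1, 0.4, -0.7]
opening: 0.002
grip_force: 0.0
```

```bash
cat > look.py <<'E'
import sys
from cell import env, optics
import cv2, numpy as np
n=sys.argv[1]
c=optics.read_camera("wrist"); cv2.imwrite(f"pics/{n}.png",c["pixels"]); np.savez(n+".npz",**c)
s=env.state(); print(s["t"],np.round(s["eef_pos"],2),np.round(s["tcp_rot"],4),np.round(s["ft_force"],2),s["opening"])
E
python3 look.py wrist2
```

```text
2.5 [642.79  41.95 150.04] [ 3.1412e+00 -3.0000e-04  3.5850e-01] [-0.98 -0.   -0.27] 0.0012292426431158507
```

View pics/wrist2.png

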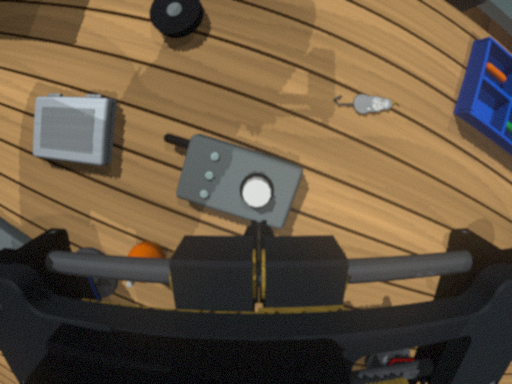

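The wrist view shows the closed fingertips at about (258,228), with the white button just ahead at (257,191) on the chosen receiver. Next I'll triangulate using all three views.

```bash
python3 - <<'E'
from h import *
W=load("wrist2");T=load("top0");S=load("scene0")
b=blob(W[0],"white",(257,191),24);print(b)
r=ray(b[0],*W[1:],True); print(onz(r,44))
rt=ray((258.3,142.2),*T[1:]); rs=ray((281.1,236.3),*S[1:])
print(tri([r,rt]),tri([r,rs]),tri([r,rt,rs]))
# where the wrist camera calibration puts the tip
P=W[2]@[642.8,42,150,1]; P=P[:3]; th=np.arccos(P[2]/np.linalg.norm(P)); u=P[:2]/np.hypot(*P[:2])*th*W[1][0,0]+W[1][:2,2]; print("tcp px",u)
E
```

```text
(array([256.10689655, 192.59310345]), array([243, 179,  27,  28, 580], dtype=int32))
[643.52462563  44.53539487  44.        ]
(array([643.28391952,  43.22235263,  42.17561568]), [np.float64(1.180790840291195), np.float64(1.1807908402911942)]) (array([643.56798894,  44.75168529,  43.33291871]), [np.float64(0.3286503926920961), np.float64(0.32865039269223645)]) (array([643.47798645,  43.82486186,  43.26960279]), [np.float64(0.663421426293826), np.float64(1.8018155122065531), np.float64(1.2059530591639418)])
tcp px [258.44346021 236.5720276 ]
```

Request:
step_arm:
  moves:
    - {"tx":1,"ty":-1.7,"tz":12,"roll":0}
    - {"tx":1,"ty":-1.7,"tz":25,"roll":0}
    - {"tx":1,"ty":-1.7,"tz":40,"roll":0}
    - {"tx":1,"ty":-1.7,"tz":55,"roll":0}
    - {"tx":1,"ty":-1.7,"tz":68,"roll":0}
    - {"tx":1,"ty":-1.7,"tz":80,"roll":0}
    - {"tx":1,"ty":-1.7,"tz":88,"roll":0}
    - {"tx":1,"ty":-1.7,"tz":94,"roll":0}
    - {"tx":1,"ty":-1.7,"tz":98,"roll":0}
    - {"tx":1,"ty":-1.7,"tz":98,"roll":0}
    - {"tx":1,"ty":-1.7,"tz":98,"roll":0}

```text
t: 3.42
eef_pos: [643.5, 45.0, 51.9]
tcp_rot: [3.141, -0.0, 0.36]
ft_force: [-0.4, 0.5, 0.4]
opening: 0.008
grip_force: 0.0
```

Request:
step_arm:
  moves:
    - {"tx":0,"ty":0,"tz":2,"roll":0}
    - {"tx":0,"ty":0,"tz":4,"roll":0}
    - {"tx":0,"ty":0,"tz":6,"roll":0}
    - {"tx":0,"ty":0,"tz":7,"roll":0}
    - {"tx":0,"ty":0,"tz":8,"roll":0}
    - {"tx":0,"ty":0,"tz":9,"roll":0}
    - {"tx":0,"ty":0,"tz":10,"roll":0}
    - {"tx":0,"ty":0,"tz":11,"roll":0}
    - {"tx":0,"ty":0,"tz":12,"roll":0}
    - {"tx":0,"ty":0,"tz":12,"roll":0}

```text
t: 4.25
eef_pos: [643.4, 45.1, 39.5]
tcp_rot: [3.142, -0.0, 0.36]
ft_force: [-0.6, 0.1, 2.7]
opening: 0.004
grip_force: 1.4
```

Contact: 2.7 N at z = 39.5, which matches the button's friction. I'll push on down to the stop.

Request:
step_arm:
  moves:
    - {"tx":0,"ty":0,"tz":1,"roll":0}
    - {"tx":0,"ty":0,"tz":2,"roll":0}
    - {"tx":0,"ty":0,"tz":3,"roll":0}
    - {"tx":0,"ty":0,"tz":4,"roll":0}
    - {"tx":0,"ty":0,"tz":5,"roll":0}
    - {"tx":0,"ty":0,"tz":5,"roll":0}
    - {"tx":0,"ty":0,"tz":5,"roll":0}

```text
t: 4.83
eef_pos: [643.3, 45.1, 34.6]
tcp_rot: [3.142, 0.0, 0.36]
ft_force: [-2.2, 0.3, 3.9]
opening: -0.002
grip_force: 2.0
```

Request:
step_arm:
  moves:
    - {"tx":0,"ty":0,"tz":0.7,"roll":0}
    - {"tx":0,"ty":0,"tz":1.5,"roll":0}
    - {"tx":0,"ty":0,"tz":1.5,"roll":0}
    - {"tx":0,"ty":0,"tz":1.5,"roll":0}

```text
t: 5.17
eef_pos: [643.4, 45.1, 33.4]
tcp_rot: [3.141, -0.0, 0.36]
ft_force: [-3.0, -0.1, 6.7]
opening: 0.005
grip_force: 3.5
```

Request:
step_arm:
  moves:
    - {"tx":0,"ty":0,"tz":-4,"roll":0}
    - {"tx":0,"ty":0,"tz":-12,"roll":0}
    - {"tx":0,"ty":0,"tz":-30,"roll":0}
    - {"tx":0,"ty":0,"tz":-55,"roll":0}
    - {"tx":0,"ty":0,"tz":-80,"roll":0}
    - {"tx":0,"ty":0,"tz":-105,"roll":0}
    - {"tx":0,"ty":0,"tz":-125,"roll":0}
    - {"tx":0,"ty":0,"tz":-140,"roll":0}
    - {"tx":0,"ty":0,"tz":-147,"roll":0}

```text
t: 5.92
eef_pos: [644.0, 45.0, 182.8]
tcp_rot: [3.14, -0.003, 0.36]
ft_force: [-0.1, 0.0, -0.3]
opening: 0.002
grip_force: 0.0
```

Request:
step_arm:
  moves:
    - {"tx":-20,"ty":14,"tz":0,"roll":0}
    - {"tx":-45,"ty":32,"tz":0,"roll":0}
    - {"tx":-75,"ty":54,"tz":0,"roll":0}
    - {"tx":-105,"ty":75,"tz":0,"roll":0}
    - {"tx":-135,"ty":97,"tz":0,"roll":0}
    - {"tx":-165,"ty":119,"tz":0,"roll":0}
    - {"tx":-195,"ty":140,"tz":0,"roll":0}
    - {"tx":-225,"ty":162,"tz":0,"roll":0}
    - {"tx":-250,"ty":180,"tz":0,"roll":0}
    - {"tx":-270,"ty":194,"tz":0,"roll":0}
    - {"tx":-285,"ty":205,"tz":0,"roll":0}
    - {"tx":-285,"ty":205,"tz":0,"roll":0}

```text
t: 6.92
eef_pos: [447.2, -249.4, 179.9]
tcp_rot: [-3.142, 0.001, 0.357]
ft_force: [-0.1, 0.1, -0.3]
opening: 0.005
grip_force: 0.0
```

Request:
step_arm:
  moves:
    - {"tx":0,"ty":0,"tz":0,"roll":0}
    - {"tx":0,"ty":0,"tz":0,"roll":0}
    - {"tx":0,"ty":0,"tz":0,"roll":0}

```text
t: 7.17
eef_pos: [449.2, -246.3, 180.0]
tcp_rot: [-3.141, 0.0, 0.361]
ft_force: [0.3, -0.8, -0.2]
opening: 0.006
grip_force: 0.0
```

```bash
cat > fix.py <<'E'
import sys
from h import *
n,c,a,b=sys.argv[1:5]; a=eval(a);b=eval(b)
W=load(n);T=load("top0");S=load("scene0")
m=mask(W[0],c);k,l,s,ce=cv2.connectedComponentsWithStats(m)
for i in range(1,k):
    if s[i,4]>60: print(s[i],np.round(ce[i],1),np.round(onz(ray(ce[i],*W[1:],True),91),1))
i=1+np.argmax(s[1:,4]); r=ray(ce[i],*W[1:],True)
rt=ray(a,*T[1:]);rs=ray(b,*S[1:])
for q in ([r,rt],[r,rt,rs]): p,e=tri(q);print(np.round(p,1),np.round(e,1))
E
python3 look.py wred; python3 fix.py wred red "(397.3,220)" "(121.2,192.9)"
```

```text
7.2167 [ 449.23 -246.32  180.02] [-3.1415e+00  1.0000e-04  3.6110e-01] [-0.34 -0.35 -0.39] 0.005267640330665538
[242 182  31  32 765] [257.3 198.1] [ 449.6 -245.2   91. ]
[ 448.9 -246.3   90.9] [1.2 1.2]
[ 448.8 -245.8   86.5] [0.4 2.8 2.6]
```

View pics/wred.png

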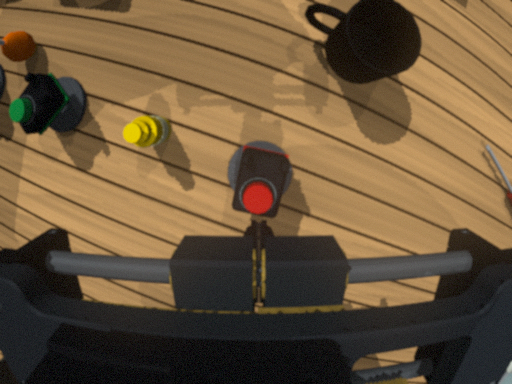

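The red button is at (257,198) in the wrist view, and its measured position (449.3, −245.8, z≈91) is within 1 mm of the tip. Pressing now.

Request:
step_arm:
  moves:
    - {"tx":0,"ty":0,"tz":12,"roll":0}
    - {"tx":0,"ty":0,"tz":27,"roll":0}
    - {"tx":0,"ty":0,"tz":42,"roll":0}
    - {"tx":0,"ty":0,"tz":56,"roll":0}
    - {"tx":0,"ty":0,"tz":68,"roll":0}
    - {"tx":0,"ty":0,"tz":76,"roll":0}
    - {"tx":0,"ty":0,"tz":81,"roll":0}
    - {"tx":0,"ty":0,"tz":83,"roll":0}
    - {"tx":0,"ty":0,"tz":83,"roll":0}
    - {"tx":0,"ty":0,"tz":83,"roll":0}

```text
t: 8.05
eef_pos: [449.0, -247.2, 97.5]
tcp_rot: [3.141, -0.0, 0.36]
ft_force: [0.5, -0.0, 0.6]
opening: 0.002
grip_force: 0.0
```

Request:
step_arm:
  moves:
    - {"tx":0,"ty":0,"tz":2,"roll":0}
    - {"tx":0,"ty":0,"tz":4,"roll":0}
    - {"tx":0,"ty":0,"tz":5,"roll":0}
    - {"tx":0,"ty":0,"tz":6,"roll":0}
    - {"tx":0,"ty":0,"tz":7,"roll":0}
    - {"tx":0,"ty":0,"tz":8,"roll":0}
    - {"tx":0,"ty":0,"tz":9,"roll":0}
    - {"tx":0,"ty":0,"tz":10,"roll":0}
    - {"tx":0,"ty":0,"tz":10,"roll":0}

```text
t: 8.8
eef_pos: [448.8, -247.2, 87.1]
tcp_rot: [3.141, -0.0, 0.36]
ft_force: [-0.7, 0.7, 3.1]
opening: 0.007
grip_force: 1.4
```

Request:
step_arm:
  moves:
    - {"tx":0,"ty":0,"tz":1,"roll":0}
    - {"tx":0,"ty":0,"tz":2,"roll":0}
    - {"tx":0,"ty":0,"tz":3,"roll":0}
    - {"tx":0,"ty":0,"tz":4,"roll":0}
    - {"tx":0,"ty":0,"tz":5,"roll":0}
    - {"tx":0,"ty":0,"tz":5,"roll":0}
    - {"tx":0,"ty":0,"tz":5,"roll":0}

```text
t: 9.38
eef_pos: [448.8, -247.2, 82.1]
tcp_rot: [3.142, 0.0, 0.36]
ft_force: [-0.2, 0.6, 3.6]
opening: 0.006
grip_force: 1.4
```

Request:
step_arm:
  moves:
    - {"tx":0,"ty":0,"tz":0.7,"roll":0}
    - {"tx":0,"ty":0,"tz":1.5,"roll":0}
    - {"tx":0,"ty":0,"tz":1.5,"roll":0}
    - {"tx":0,"ty":0,"tz":1.5,"roll":0}

```text
t: 9.72
eef_pos: [448.8, -247.2, 80.7]
tcp_rot: [3.141, -0.0, 0.36]
ft_force: [-0.5, 0.2, 5.7]
opening: 0.006
grip_force: 3.0
```

Request:
step_arm:
  moves:
    - {"tx":0,"ty":0,"tz":-4,"roll":0}
    - {"tx":0,"ty":0,"tz":-12,"roll":0}
    - {"tx":0,"ty":0,"tz":-30,"roll":0}
    - {"tx":0,"ty":0,"tz":-50,"roll":0}
    - {"tx":0,"ty":0,"tz":-70,"roll":0}
    - {"tx":0,"ty":0,"tz":-88,"roll":0}
    - {"tx":0,"ty":0,"tz":-100,"roll":0}

```text
t: 10.3
eef_pos: [449.0, -247.2, 182.8]
tcp_rot: [3.14, -0.001, 0.36]
ft_force: [0.4, 0.2, 0.2]
opening: 0.002
grip_force: 0.0
```

Request:
step_arm:
  moves:
    - {"tx":8,"ty":-21,"tz":0,"roll":0}
    - {"tx":18,"ty":-47,"tz":0,"roll":0}
    - {"tx":28,"ty":-74,"tz":0,"roll":0}
    - {"tx":38,"ty":-100,"tz":0,"roll":0}
    - {"tx":48,"ty":-127,"tz":0,"roll":0}
    - {"tx":58,"ty":-153,"tz":0,"roll":0}
    - {"tx":68,"ty":-179,"tz":0,"roll":0}
    - {"tx":78,"ty":-206,"tz":0,"roll":0}
    - {"tx":88,"ty":-232,"tz":0,"roll":0}
    - {"tx":97,"ty":-256,"tz":0,"roll":0}
    - {"tx":102,"ty":-269,"tz":0,"roll":0}
    - {"tx":102,"ty":-269,"tz":0,"roll":0}

```text
t: 11.3
eef_pos: [449.2, 42.7, 181.0]
tcp_rot: [-3.141, -0.0, 0.362]
ft_force: [0.3, -0.3, 0.1]
opening: 0.002
grip_force: 0.0
```

Request:
step_arm:
  moves:
    - {"tx":0,"ty":0,"tz":0,"roll":0}
    - {"tx":0,"ty":0,"tz":0,"roll":0}
    - {"tx":0,"ty":0,"tz":0,"roll":0}

```text
t: 11.55
eef_pos: [449.6, 39.8, 180.7]
tcp_rot: [3.141, -0.0, 0.359]
ft_force: [0.1, -1.0, -0.3]
opening: 0.006
grip_force: 0.0
```

```bash
python3 look.py wgreen; python3 fix.py wgreen green "(261.6,223.7)" "(249.7,172.7)"
```

```text
11.6 [449.57  39.75 180.68] [3.1415 0.     0.3586] [ 0.13 -0.56  0.53] 0.0028884704986204338
[242 181  30  33 761] [256.4 197. ] [450.5  41.9  91. ]
[449.4  40.5  85.6] [1. 1.]
[449.8  41.5  84.9] [0.8 2.1 2.3]
```

View pics/wgreen.png

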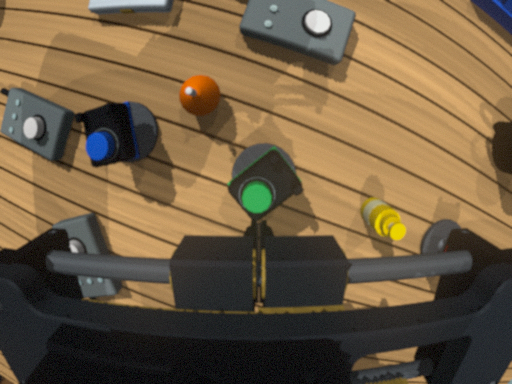

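The green button is at (256,197) in the wrist view, at about (450, 41), roughly 1 mm from the tip. Pressing with ty −1.

Request:
step_arm:
  moves:
    - {"tx":0.5,"ty":-1,"tz":12,"roll":0}
    - {"tx":0.5,"ty":-1,"tz":27,"roll":0}
    - {"tx":0.5,"ty":-1,"tz":42,"roll":0}
    - {"tx":0.5,"ty":-1,"tz":56,"roll":0}
    - {"tx":0.5,"ty":-1,"tz":68,"roll":0}
    - {"tx":0.5,"ty":-1,"tz":76,"roll":0}
    - {"tx":0.5,"ty":-1,"tz":81,"roll":0}
    - {"tx":0.5,"ty":-1,"tz":83,"roll":0}
    - {"tx":0.5,"ty":-1,"tz":83,"roll":0}
    - {"tx":0.5,"ty":-1,"tz":83,"roll":0}

```text
t: 12.43
eef_pos: [449.9, 41.5, 98.0]
tcp_rot: [3.141, -0.001, 0.36]
ft_force: [-0.7, 0.1, -0.5]
opening: 0.007
grip_force: 0.0
```

Request:
step_arm:
  moves:
    - {"tx":0,"ty":0,"tz":2,"roll":0}
    - {"tx":0,"ty":0,"tz":4,"roll":0}
    - {"tx":0,"ty":0,"tz":5,"roll":0}
    - {"tx":0,"ty":0,"tz":6,"roll":0}
    - {"tx":0,"ty":0,"tz":7,"roll":0}
    - {"tx":0,"ty":0,"tz":8,"roll":0}
    - {"tx":0,"ty":0,"tz":9,"roll":0}
    - {"tx":0,"ty":0,"tz":10,"roll":0}
    - {"tx":0,"ty":0,"tz":10,"roll":0}

```text
t: 13.18
eef_pos: [449.7, 41.6, 87.5]
tcp_rot: [3.141, -0.0, 0.36]
ft_force: [-0.4, 0.9, 3.5]
opening: 0.003
grip_force: 1.4
```

Request:
step_arm:
  moves:
    - {"tx":0,"ty":0,"tz":1,"roll":0}
    - {"tx":0,"ty":0,"tz":2,"roll":0}
    - {"tx":0,"ty":0,"tz":3,"roll":0}
    - {"tx":0,"ty":0,"tz":4,"roll":0}
    - {"tx":0,"ty":0,"tz":5,"roll":0}
    - {"tx":0,"ty":0,"tz":5,"roll":0}
    - {"tx":0,"ty":0,"tz":5,"roll":0}

```text
t: 13.77
eef_pos: [449.7, 41.7, 82.6]
tcp_rot: [3.142, 0.0, 0.36]
ft_force: [-0.0, 1.4, 2.1]
opening: 0.003
grip_force: 1.3
```

Request:
step_arm:
  moves:
    - {"tx":0,"ty":0,"tz":1,"roll":0}
    - {"tx":0,"ty":0,"tz":2,"roll":0}
    - {"tx":0,"ty":0,"tz":2,"roll":0}
    - {"tx":0,"ty":0,"tz":2,"roll":0}

```text
t: 14.1
eef_pos: [449.7, 41.7, 80.7]
tcp_rot: [3.141, -0.0, 0.36]
ft_force: [-0.6, 0.3, 7.0]
opening: 0.001
grip_force: 3.1
```

Request:
step_arm:
  moves:
    - {"tx":0,"ty":0,"tz":-4,"roll":0}
    - {"tx":0,"ty":0,"tz":-12,"roll":0}
    - {"tx":0,"ty":0,"tz":-30,"roll":0}
    - {"tx":0,"ty":0,"tz":-50,"roll":0}
    - {"tx":0,"ty":0,"tz":-70,"roll":0}
    - {"tx":0,"ty":0,"tz":-88,"roll":0}
    - {"tx":0,"ty":0,"tz":-100,"roll":0}

```text
t: 14.68
eef_pos: [449.8, 41.6, 182.7]
tcp_rot: [3.141, -0.001, 0.36]
ft_force: [-0.8, 0.3, -0.2]
opening: 0.006
grip_force: 0.0
```

Request:
step_arm:
  moves:
    - {"tx":6,"ty":-18,"tz":0,"roll":0}
    - {"tx":14,"ty":-42,"tz":0,"roll":0}
    - {"tx":23,"ty":-68,"tz":0,"roll":0}
    - {"tx":32,"ty":-95,"tz":0,"roll":0}
    - {"tx":40,"ty":-120,"tz":0,"roll":0}
    - {"tx":47,"ty":-140,"tz":0,"roll":0}
    - {"tx":52,"ty":-155,"tz":0,"roll":0}
    - {"tx":52,"ty":-155,"tz":0,"roll":0}
    - {"tx":52,"ty":-155,"tz":0,"roll":0}
    - {"tx":52,"ty":-155,"tz":0,"roll":0}

```text
t: 15.52
eef_pos: [443.6, 204.5, 180.8]
tcp_rot: [3.141, 0.0, 0.36]
ft_force: [-0.3, -0.3, -0.0]
opening: 0.005
grip_force: 0.0
```

```bash
python3 look.py wblue; python3 fix.py wblue blue "(184.5,228.8)" "(310.8,161.3)"
```

```text
15.5667 [443.69 204.27 180.74] [3.1414e+00 2.0000e-04 3.5920e-01] [-0.17  0.26  0.62] 0.0075923203104059644
[242 181  30  32 745] [256.7 196.9] [444.6 206.4  91. ]
[443.3 205.2  84. ] [0.7 0.7]
[443.9 206.1  85.3] [0.7 1.7 2.1]
```

View pics/wblue.png

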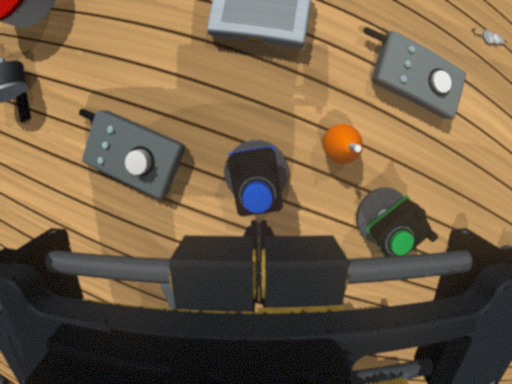

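The blue button is at (257,197) in the wrist view, about 1 mm from the tip. The green alarm is still upright at (395,225). Pressing blue.

Request:
step_arm:
  moves:
    - {"tx":0.5,"ty":-1,"tz":12,"roll":0}
    - {"tx":0.5,"ty":-1,"tz":27,"roll":0}
    - {"tx":0.5,"ty":-1,"tz":42,"roll":0}
    - {"tx":0.5,"ty":-1,"tz":56,"roll":0}
    - {"tx":0.5,"ty":-1,"tz":68,"roll":0}
    - {"tx":0.5,"ty":-1,"tz":76,"roll":0}
    - {"tx":0.5,"ty":-1,"tz":81,"roll":0}
    - {"tx":0.5,"ty":-1,"tz":83,"roll":0}
    - {"tx":0.5,"ty":-1,"tz":83,"roll":0}
    - {"tx":0.5,"ty":-1,"tz":83,"roll":0}

```text
t: 16.4
eef_pos: [444.1, 206.1, 98.0]
tcp_rot: [3.141, -0.001, 0.36]
ft_force: [0.1, -0.7, 0.5]
opening: 0.003
grip_force: 0.0
```

Request:
step_arm:
  moves:
    - {"tx":0,"ty":0,"tz":2,"roll":0}
    - {"tx":0,"ty":0,"tz":4,"roll":0}
    - {"tx":0,"ty":0,"tz":5,"roll":0}
    - {"tx":0,"ty":0,"tz":6,"roll":0}
    - {"tx":0,"ty":0,"tz":7,"roll":0}
    - {"tx":0,"ty":0,"tz":8,"roll":0}
    - {"tx":0,"ty":0,"tz":9,"roll":0}
    - {"tx":0,"ty":0,"tz":10,"roll":0}
    - {"tx":0,"ty":0,"tz":10,"roll":0}

```text
t: 17.15
eef_pos: [443.9, 206.2, 87.5]
tcp_rot: [3.142, -0.0, 0.36]
ft_force: [0.5, -0.6, 1.6]
opening: 0.005
grip_force: 1.4
```

Request:
step_arm:
  moves:
    - {"tx":0,"ty":0,"tz":1,"roll":0}
    - {"tx":0,"ty":0,"tz":2,"roll":0}
    - {"tx":0,"ty":0,"tz":3,"roll":0}
    - {"tx":0,"ty":0,"tz":4,"roll":0}
    - {"tx":0,"ty":0,"tz":5,"roll":0}
    - {"tx":0,"ty":0,"tz":5,"roll":0}
    - {"tx":0,"ty":0,"tz":5,"roll":0}

```text
t: 17.73
eef_pos: [443.9, 206.2, 82.5]
tcp_rot: [3.142, 0.0, 0.36]
ft_force: [-0.1, 1.5, 2.5]
opening: 0.004
grip_force: 1.3
```

Request:
step_arm:
  moves:
    - {"tx":0,"ty":0,"tz":1,"roll":0}
    - {"tx":0,"ty":0,"tz":2,"roll":0}
    - {"tx":0,"ty":0,"tz":2,"roll":0}
    - {"tx":0,"ty":0,"tz":2,"roll":0}

```text
t: 18.07
eef_pos: [443.9, 206.2, 80.7]
tcp_rot: [3.141, -0.0, 0.36]
ft_force: [-1.9, 1.0, 6.5]
opening: 0.006
grip_force: 3.1
```

All four buttons reached their stops at 6–7 N. Lifting clear, then a last check.

Request:
step_arm:
  moves:
    - {"tx":0,"ty":0,"tz":-4,"roll":0}
    - {"tx":0,"ty":0,"tz":-12,"roll":0}
    - {"tx":0,"ty":0,"tz":-30,"roll":0}
    - {"tx":0,"ty":0,"tz":-55,"roll":0}
    - {"tx":0,"ty":0,"tz":-80,"roll":0}
    - {"tx":0,"ty":0,"tz":-105,"roll":0}
    - {"tx":0,"ty":0,"tz":-125,"roll":0}
    - {"tx":0,"ty":0,"tz":-130,"roll":0}
    - {"tx":0,"ty":0,"tz":-130,"roll":0}
    - {"tx":0,"ty":0,"tz":-130,"roll":0}

```text
t: 18.9
eef_pos: [443.5, 206.0, 210.2]
tcp_rot: [3.141, 0.0, 0.36]
ft_force: [0.3, -0.9, -0.4]
opening: 0.005
grip_force: 0.0
```

```bash
python3 - <<'E'
from cell import env, optics
from h import *
S=load("scene0"); c=optics.read_camera("scene")["pixels"]
for n,b in {"white":(282,239),"red":(121,194),"green":(249,174),"blue":(311,162)}.items():
    A=blob(S[0],n,b);B=blob(c,n,b); print(n,A[0], B and B[0])
cv2.imwrite("pics/sceneE.png",cv2.resize(c[120:320,40:420],None,fx=2,fy=2))
E
```

```text
white [281.1        236.27777778] [281.09302326 239.39534884]
red [121.23684211 192.88596491] [121.35632184 194.89655172]
green [249.7195122  172.73170732] [249.06060606 174.40909091]
blue [310.79365079 161.34920635] [310.2962963  163.01851852]
```

View pics/sceneE.png

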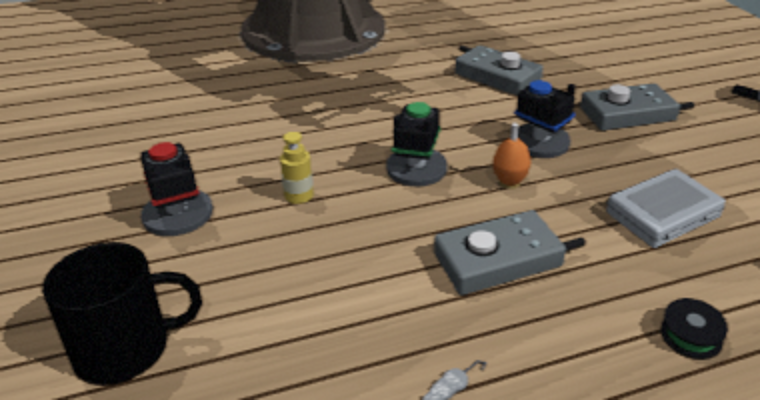

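The view shows all four buttons lower than before (pixel shift 1.7–3.1 down) and every device upright in its place, with the white button at crop (482,242). The hand is clear, so I'm handing in.

```bash
python3 -c "
from cell import env
print(env.job_done())"
```

```text
the job is handed in; nothing more can be done
None
```

I pressed all four buttons to their stops in order (white, red, green, blue) at 7 N or less and handed the job in with the hand clear; the hand-in call returned no verdict.

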